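# Start the extractor, then the lathe

### The job

Get the woodturning shop ready to run: with closed fingertips, gently press the green start button on the yellow dust-extractor switch box right in, and after that the green start button on the green lathe switch box right in, then draw back clear. Leave the red stop buttons, the blue grinder box and everything else on the bench alone, and do not pick up or shove the boxes.

Things in the scene. Friction and masses are not known exactly. Their poses are not given: they have to be found in the camera images.
- extractor: the extractor switch box: loose cordless box with a yellow shell and black panel on top round the buttons, 140 x 70 x 40 mm high, 0.5 to 0.9 kg, on rubber feet. Origin: centre of its underside, z up; its x axis runs along the 140 mm side, from the red button to the green one. It may stand at any yaw.
- extractor_start_top (a point): centre of the top face of the green start button of the extractor box (yellow shell): round, 25 mm across, +40 mm along the box's x axis; it stands 16 mm above the box's top face when out (56 mm above the table). The point moves down with the button.
- extractor_start (a joint): travel of that green start button of the extractor box: 0 = out (as it starts), 0.008 m = fully in. It latches: no return spring, it slides in at about 3 N pushed straight down and stays where it is left. Under it is a rubber buffer of 2.5 N/mm, not counted in this value: the top sinks about 1 mm before the button slides, and once fully in it yields up to 6 mm more (15 N) before it is solid, rising again when let go.
- extractor_stop_top (a point): centre of the top face of the red stop button of the extractor box (yellow shell): round, 25 mm across, -40 mm along the box's x axis; it stands 16 mm above the box's top face when out (56 mm above the table). The point moves down with the button.
- extractor_stop (a joint): travel of that red stop button of the extractor box: 0 = out (as it starts), 0.008 m = fully in. It latches: no return spring, it slides in at about 3 N pushed straight down and stays where it is left. Under it is a rubber buffer of 2.5 N/mm, not counted in this value: the top sinks about 1 mm before the button slides, and once fully in it yields up to 6 mm more (15 N) before it is solid, rising again when let go.
- lathe: the lathe switch box: loose cordless box with a light green shell and black panel on top round the buttons, 140 x 70 x 40 mm high, 0.5 to 0.9 kg, on rubber feet. Origin: centre of its underside, z up; its x axis runs along the 140 mm side, from the red button to the green one. It may stand at any yaw.
- lathe_start_top (a point): centre of the top face of the green start button of the lathe box (green shell): round, 25 mm across, +40 mm along the box's x axis; it stands 16 mm above the box's top face when out (56 mm above the table). The point moves down with the button.
- lathe_start (a joint): travel of that green start button of the lathe box: 0 = out (as it starts), 0.008 m = fully in. It latches: no return spring, it slides in at about 3 N pushed straight down and stays where it is left. Under it is a rubber buffer of 2.5 N/mm, not counted in this value: the top sinks about 1 mm before the button slides, and once fully in it yields up to 6 mm more (15 N) before it is solid, rising again when let go.
- lathe_stop_top (a point): centre of the top face of the red stop button of the lathe box (green shell): round, 25 mm across, -40 mm along the box's x axis; it stands 16 mm above the box's top face when out (56 mm above the table). The point moves down with the button.
- lathe_stop (a joint): travel of that red stop button of the lathe box: 0 = out (as it starts), 0.008 m = fully in. It latches: no return spring, it slides in at about 3 N pushed straight down and stays where it is left. Under it is a rubber buffer of 2.5 N/mm, not counted in this value: the top sinks about 1 mm before the button slides, and once fully in it yields up to 6 mm more (15 N) before it is solid, rising again when let go.
- grinder: the grinder switch box: loose cordless box with a blue shell and black panel on top round the buttons, 140 x 70 x 40 mm high, 0.5 to 0.9 kg, on rubber feet. Origin: centre of its underside, z up; its x axis runs along the 140 mm side, from the red button to the green one. It may stand at any yaw.
- grinder_start_top (a point): centre of the top face of the green start button of the grinder box (blue shell): round, 25 mm across, +40 mm along the box's x axis; it stands 16 mm above the box's top face when out (56 mm above the table). The point moves down with the button.
- grinder_start (a joint): travel of that green start button of the grinder box: 0 = out (as it starts), 0.008 m = fully in. It latches: no return spring, it slides in at about 3 N pushed straight down and stays where it is left. Under it is a rubber buffer of 2.5 N/mm, not counted in this value: the top sinks about 1 mm before the button slides, and once fully in it yields up to 6 mm more (15 N) before it is solid, rising again when let go.
- grinder_stop_top (a point): centre of the top face of the red stop button of the grinder box (blue shell): round, 25 mm across, -40 mm along the box's x axis; it stands 16 mm above the box's top face when out (56 mm above the table). The point moves down with the button.
- grinder_stop (a joint): travel of that red stop button of the grinder box: 0 = out (as it starts), 0.008 m = fully in. It latches: no return spring, it slides in at about 3 N pushed straight down and stays where it is left. Under it is a rubber buffer of 2.5 N/mm, not counted in this value: the top sinks about 1 mm before the button slides, and once fully in it yields up to 6 mm more (15 N) before it is solid, rising again when let go.
- gouge: turning gouge lying on the table, dark wooden handle and steel blade along its y axis, 380 mm long, 32 mm thick; origin under the middle of its length. A bystander: leave alone.
- chuck_key: small steel T-shaped chuck key lying flat, 95 x 80 mm, 16 mm high; origin on the table under its middle. A bystander: leave alone.
- bowl: small turned wooden bowl, 120 mm across the rim, 50 mm high; origin: centre of its underside. A bystander: leave alone.
- wax_tin: round tin, 72 mm across, 45 mm high; origin: centre of its underside. A bystander: leave alone.
- blank: pale wooden turning blank, 55 x 55 x 70 mm high; origin: centre of its underside. A bystander: leave alone.
- faceplate: aluminium lathe faceplate lying flat, 100 mm across, 30 mm high at its hub; origin: centre of its underside. A bystander: leave alone.
There are look-alikes about, which are no part of the job. Several things look just like the extractor: the one meant starts farthest to the robot's right.

How it is judged (in metres and radians):
On the way, in this order (a step that is already met when the one before it is completed fails the run):
1. the extractor's green button is pressed in, the lathe's still out (value of joint extractor_start above 0.005 m and value of joint lathe_start below 0.002 m), for 0.1 s.
2. the lathe's green button is pressed in (value of joint each of lathe_start, extractor_start above 0.005 m), for 0.1 s.
At the end, for the whole second after the job is handed in: Green buttons of the yellow and green boxes over 5 of their 8 mm in; both boxes' red buttons and both blue-box buttons less than 2 mm in; all three boxes flat (within 0.05 rad), at rest, within 15 mm of where they stood; bystanders within 20 mm of where they were (all of step 2 and value of joint each of extractor_stop, lathe_stop, grinder_start, grinder_stop below 0.002 m and distance of each of extractor, lathe, grinder from where it was at the start of the episode below 0.015 m and angle between each of extractor, lathe, grinder's own z axis and vertical below 0.05 rad and linear speed of each of extractor, lathe, grinder below 0.01 m/s and distance of each of gouge, chuck_key, bowl, wax_tin, blank, faceplate from where it was at the start of the episode below 0.02 m); the robot touches nothing.
It fails at once if the lathe is switched on before the dust extractor (value of joint lathe_start above 0.002 m and value of joint extractor_start below 0.005 m).
It fails at once if a red stop button or any button of the blue grinder box is pushed in (value of joint any of extractor_stop, lathe_stop, grinder_start, grinder_stop above 0.002 m).
It fails at once if a switch box is shoved more than 15 mm, lifted or tipped (distance of any of extractor, lathe, grinder from where it was at the start of the episode above 0.015 m or height (world z) of any of extractor, lathe, grinder above 0.006 m or angle between any of extractor, lathe, grinder's own z axis and vertical above 0.12 rad).
It fails at once if a button or box is pushed with more than 30 N (contact force between the fingers and extractor above 30 N or contact force between the fingers and lathe above 30 N or contact force between the fingers and grinder above 30 N).
It fails at once if a bystander is moved more than 20 mm (distance of any of gouge, chuck_key, bowl, wax_tin, blank, faceplate from where it was at the start of the episode above 0.02 m).
It also fails if it takes over 38 s, if anything falls off the work surface, if the arm or the gripper's body presses on something with over 40 N, if the wrist force passes 120 N, or if a joint passes its speed limit or range.

### The arm

A 6-joint arm with a two-finger parallel gripper is mounted at the origin on the work surface. World frame = base frame: x ahead of the robot, y to its left, z up, the work surface at z = 0. Lengths are in m, angles in degrees, forces in N, time in s.
With the tool pointing down it reaches from about 0.375 to 0.75 m from the base axis. Payload 9 kg.
Tool frame: the origin (TCP) lies where the fingers leave the gripper's body, on its centre line; the fingertips stand 73 mm ahead of it and the grasp point (between the pads) lies 54 mm ahead of it (robot.tip_reach is the distance from the TCP to the fingertips, in m); z points along the fingers, y is the line along which they close (so a half turn about z gives the same grasp; the last joint's range is limited). The gripper opens to 85 mm and grips with 20 to 120 N. Pads are 22 mm wide; open, the fingers measure 114 mm over their backs; the gripper's body (76 mm by 85 mm) begins 54 mm behind the grasp point. The pads swing forward as they close: fully open they stand 13 mm farther back than shut.
Start: joints at [56.339, 5.964, 5.575, 89.605, 0, 77.527], TCP at [0.217, 0.559, 0.304] pointing down, gripper open.
Joint ranges: [-171.21, 171.21], [-48.23, 106.86], [-62.78, 66.21], [-105.2, 120.99], [-86.42, 89.51], [-180, 180]. Speed limits (degrees/s): [127.2, 127.2, 147.25, 180, 180, 180].

### API

Orientations are given as [roll, pitch, yaw] about the fixed x, y, z axes, in that order (R = Rz(yaw) Ry(pitch) Rx(roll)).
In Python, from plant import robot gives the robot as it stands. Calls block until the motion is done:
- robot.move_pose(position, orientation): joint-space move of the TCP to a pose.
- robot.line_to(position, vel=0.15, rotation=None, guard=None): straight line of the TCP; rotation=None keeps the orientation; vel is the mean speed in m/s. With guard (N) it stops when the force on the tool has changed by that much, and returns True; else False.
- robot.goto_joints(angles): joint-space move.
- robot.set_gripper(opening): finger opening in m; the grip force is fixed at half the most; returns when the fingers have stopped.
- robot.pause(seconds).
- robot.ik(position, orientation): joint angles nearest the present ones, or None.
- robot.observe(): the state.
- robot.grab_frame(name): name is "side" or "top"; returns the picture (384x512x3 uint8, blue, green, red); there is no depth.
- robot.get_calibration(name): a dict with "vertical_fov" (degrees; the focal length in pixels is half the picture's height over the tangent of half this angle, whatever the lens; pixels are square), "cx", "cy" (the principal point, pixels), "rvec" (rotation vector, rad) and "tvec" (3), from world to camera coordinates, as OpenCV has them. Camera axes: x right, y down, z forward; pixel columns grow to the right and rows downward; lengths in m; the calibration is good to about 2 mm. A picture is of the moment at which its call begins. get_calibration takes no time and is no camera call.
A pose or a line that the arm cannot do raises robot.IKError and nothing moves.
- robot.job_done(): hands the job in; it is judged then, once.
The state is a dict: "time": time; "q": joint angles; "qvel": joint speeds; "joint_torque": joint torques, N m; "tool_pos": TCP position; "tcp_rot": TCP orientation; "ft_force": force on the tool from outside, world axes, zero at the start; "torque": the same for the moment, N m; "gripper_width": finger opening in m; "gripper_force": force on a finger pad.
Only numpy, scipy, OpenCV 4.12 (cv2) and the standard library are available. Lean on these libraries where they do the work, as an engineer would, in place of code of your own. Each camera call takes 0.05 s, during which the arm holds its last target. There are 200 camera calls.

## Working session

There is one attempt and no reset: what is moved stays moved. The work goes in short steps, each a Python script; the robot and the scene stay as the last script left them, time stands still between calls to the robot, and variables do not carry over. Pictures are saved under pics/ and viewed, at most 10 in all, crops included, and the job is handed in when it is done.

```bash
mkdir -p pics; python3 - <<'E'
from plant import robot
import cv2,numpy as np
for n in("top","side"):
    cv2.imwrite(f"pics/{n}0.png",robot.grab_frame(n)); c=robot.get_calibration(n); print(n,c)
    R=cv2.Rodrigues(np.array(c["rvec"]))[0]; print(-R.T@np.array(c["tvec"]).ravel())
s=robot.observe();print(s["time"],s["tool_pos"],s["tcp_rot"],s["gripper_width"],robot.tip_reach)
E
```

```text
top {'vertical_fov': 55.444420081322555, 'cx': 256.06941685901927, 'cy': 189.8737520541548, 'rvec': array([ 2.20927275, -2.16458847,  0.04990808]), 'tvec': array([0.01494018, 0.55505893, 1.01133678])}
[0.49631392 0.01407915 1.04143649]
side {'vertical_fov': 44.93663256483179, 'cx': 260.9414723167824, 'cy': 188.624269685206, 'rvec': array([ 2.32835398, -0.86254847,  0.32456769]), 'tvec': array([-0.41173554,  0.32924134,  1.09583118])}
[ 0.01308928 -0.59367404  1.06120299]
0.1 [0.21672415 0.55925448 0.30318768] [-1.79930926e+02 -1.41870595e-02  1.58811634e+02] 0.08547434985354245 0.0726
```

View pics/top0.png

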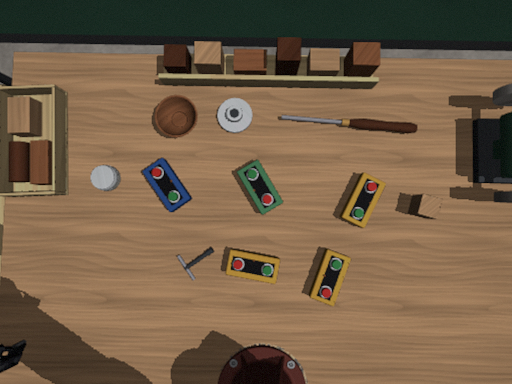

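View pics/side0.png

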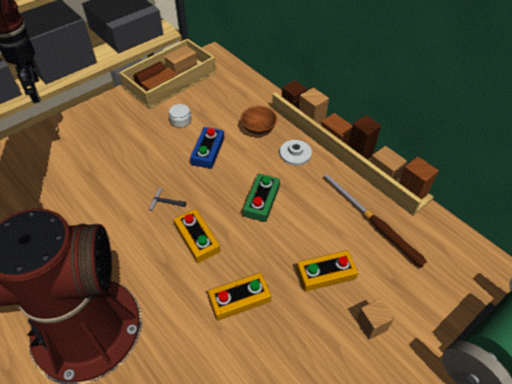

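Top view: three yellow boxes. The farthest right (lowest y) is at about (364,200), with green at (358,213) and red at (372,187). The lathe's green button is at (252,174). In the side view, the extractor's green is at about (313,270) and the lathe's at about (266,182).

```bash
cat > h.py <<'E'
from plant import robot
import cv2,numpy as np
def cam(n):
    c=robot.get_calibration(n); f=192/np.tan(np.radians(c["vertical_fov"])/2)
    K=np.array([[f,0,c["cx"]],[0,f,c["cy"]],[0,0,1]])
    return K,cv2.Rodrigues(np.array(c["rvec"]))[0],np.array(c["tvec"]).reshape(3,1)
def blob(img,px,col,r=11):
    """Centroid and area of the saturated red/green component nearest px."""
    h=cv2.cvtColor(img,cv2.COLOR_BGR2HSV); H,S,V=cv2.split(h)
    m=(S>170)&(V>70)&(((H>50)&(H<75)) if col=="g" else ((H<6)|(H>174)))
    n,l,st,ce=cv2.connectedComponentsWithStats(m.astype(np.uint8))
    i=min((i for i in range(1,n) if st[i,4]>15),key=lambda i:np.hypot(*(ce[i]-px)))
    return ce[i],st[i]
def ray(n,px,z):
    K,R,t=cam(n); d=R.T@np.linalg.inv(K)@np.array([*px,1.]); o=(-R.T@t).ravel()
    return o+d*(z-o[2])/d[2]
def tri(a,b):
    P=[(lambda K,R,t:K@np.hstack([R,t]))(*cam(n)) for n in("top","side")]
    X=cv2.triangulatePoints(*P,np.array(a).reshape(2,1),np.array(b).reshape(2,1)).ravel(); return X[:3]/X[3]
E
python3 - <<'E'
from h import *
T,S=cv2.imread("pics/top0.png"),cv2.imread("pics/side0.png")
np.set_printoptions(precision=4,suppress=True)
for nm,a,b,c in[("ext_g",(358,213),(313,270),"g"),("ext_r",(372,187),(343,262),"r"),("la_g",(252,174),(266,182),"g"),("la_r",(267,199),(258,202),"r"),("y2_g",(336,265),(254,286),"g"),("y3_g",(267,270),(202,240),"g")]:
    (p,s),(q,u)=blob(T,a,c),blob(S,b,c)
    print(nm,p,s[2:],q,u[2:],"tri",tri(p,q),"rays@.056",ray("top",p,.056),ray("side",q,.056))
E
```

```text
Traceback (most recent call last):
  File "h.py", line 12, in blob
    i=min((i for i in range(1,n) if st[i,4]>15),key=lambda i:np.hypot(*(ce[i]-px)))
ValueError: min() iterable argument is empty
```

```bash
python3 - <<'E'
import cv2
for n,pts in(("top",[(358,213),(372,187),(252,174),(241,186)]),("side",[(313,270),(343,262),(266,182),(247,205)])):
    im=cv2.imread(f"pics/{n}0.png");h=cv2.cvtColor(im,cv2.COLOR_BGR2HSV)
    for x,y in pts: print(n,x,y,[h[y,x+d].tolist() for d in(-8,-6,-4,-2,0,2,4,6,8)])
E
```

```text
top 358 213 [[18, 114, 38], [96, 17, 76], [68, 157, 52], [67, 142, 115], [67, 140, 115], [67, 144, 113], [67, 145, 118], [30, 69, 26], [20, 171, 171]]
top 372 187 [[102, 21, 60], [176, 33, 61], [1, 192, 138], [0, 189, 163], [0, 187, 165], [1, 192, 167], [0, 168, 135], [21, 169, 131], [20, 172, 173]]
top 252 174 [[69, 94, 76], [120, 8, 65], [66, 118, 97], [67, 145, 111], [67, 146, 108], [67, 147, 111], [68, 68, 120], [130, 10, 153], [69, 110, 72]]
top 241 186 [[15, 109, 145], [15, 109, 150], [15, 107, 152], [15, 109, 126], [15, 117, 74], [14, 114, 76], [67, 104, 76], [68, 101, 114], [68, 104, 113]]
side 313 270 [[14, 104, 115], [90, 13, 119], [66, 212, 65], [68, 225, 112], [68, 234, 121], [68, 248, 110], [68, 63, 145], [90, 8, 124], [158, 102, 10]]
side 343 262 [[60, 19, 54], [30, 10, 78], [1, 251, 120], [1, 247, 193], [1, 255, 191], [1, 255, 194], [0, 174, 186], [16, 135, 142], [21, 255, 208]]
side 266 182 [[69, 161, 106], [70, 7, 112], [58, 41, 74], [68, 255, 76], [67, 227, 101], [68, 249, 86], [73, 36, 127], [53, 28, 82], [67, 153, 108]]
side 247 205 [[17, 143, 187], [16, 153, 182], [16, 154, 124], [68, 159, 106], [68, 160, 116], [68, 158, 84], [154, 27, 67], [176, 14, 151], [0, 161, 100]]
```

```bash
sed -i 's/r=11/smin=125/; s/(S>170)&(V>70)/(S>smin)\&(V>88)/' h.py
python3 - <<'E'
from h import *
T,S=cv2.imread("pics/top0.png"),cv2.imread("pics/side0.png")
np.set_printoptions(precision=4,suppress=True)
for nm,a,b,c in[("ext_g",(358,213),(313,270),"g"),("ext_r",(372,187),(343,262),"r"),("la_g",(252,174),(266,182),"g"),("la_r",(267,199),(258,202),"r"),("y2_g",(336,265),(254,286),"g")]:
    (p,s),(q,u)=blob(T,a,c),blob(S,b,c,190)
    print(nm,p,s[2:],q,u[2:],"tri",tri(p,q),"rays@.056",ray("top",p,.056)[:2],ray("side",q,.056)[:2])
E
```

```text
ext_g [358.6 212.7] [ 9  8 50] [312.76 267.66] [ 9  7 50] tri [ 0.4961 -0.2509  0.0536] rays@.056 [ 0.4965 -0.2506] [ 0.4947 -0.2516]
ext_r [371.9032 186.2903] [ 9  8 62] [342.8125 260.8125] [ 9  9 64] tri [ 0.5675 -0.2861  0.0533] rays@.056 [ 0.5683 -0.286 ] [ 0.5654 -0.2865]
la_g [251.8163 173.4694] [ 8  8 49] [265.7105 179.1579] [ 8  7 38] tri [0.5961 0.0387 0.0553] rays@.056 [0.5966 0.0382] [0.5953 0.0386]
la_r [266.5636 198.6727] [ 8  8 55] [257.125  200.6875] [ 9  9 64] tri [ 0.5286 -0.0025  0.052 ] rays@.056 [ 0.5292 -0.003 ] [ 0.5262 -0.0045]
y2_g [336.     264.1633] [ 7  9 49] [254.6071 284.3929] [ 8  8 56] tri [ 0.3577 -0.1919  0.0523] rays@.056 [ 0.3584 -0.1913] [ 0.3564 -0.1933]
```

```bash
python3 - <<'E'
from h import *
robot.set_gripper(0.0)
x,y=0.4957,-0.2510; z=.056+robot.tip_reach+.03
for yaw in (153,63,-27,-117):
    q=robot.ik([x,y,z+.08],[180,0,yaw]); print(yaw,None if q is None else np.round(q,1))
yaw=min((153,63,-27,-117),key=lambda w:np.inf if (q:=robot.ik([x,y,z+.08],[180,0,w])) is None else abs(q[5]))
robot.move_pose([x,y,z+.08],[180,0,yaw]); robot.line_to([x,y,z])
s=robot.observe();print(yaw,s["time"],s["tool_pos"],s["tcp_rot"],s["ft_force"],s["gripper_width"])
a=robot.grab_frame("top");b=robot.grab_frame("side")
big=lambda i,u,v:cv2.resize(i[v-60:v+60,u-60:u+60],None,fx=3.3,fy=3.3,interpolation=cv2.INTER_CUBIC)
cv2.imwrite("pics/hov.png",np.hstack([big(a,358,205),big(b,313,262)]))
E
```

```text
153 [-40.3  -2.   -9.3  82.7   0.  -13.3]
63 [-40.3  -2.   -9.3  82.7   0.   76.7]
-27 [-40.3  -2.   -9.3  82.7   0.  166.7]
-117 [ -40.3   -2.    -9.3   82.7    0.  -103.3]
153 4.5667 [ 0.4960053  -0.25110613  0.15938148] [-1.79989895e+02  4.50036829e-02  1.53009155e+02] [-0.41824119 -0.10107186  0.49757448] 0.00010599084249651065
```

View pics/hov.png

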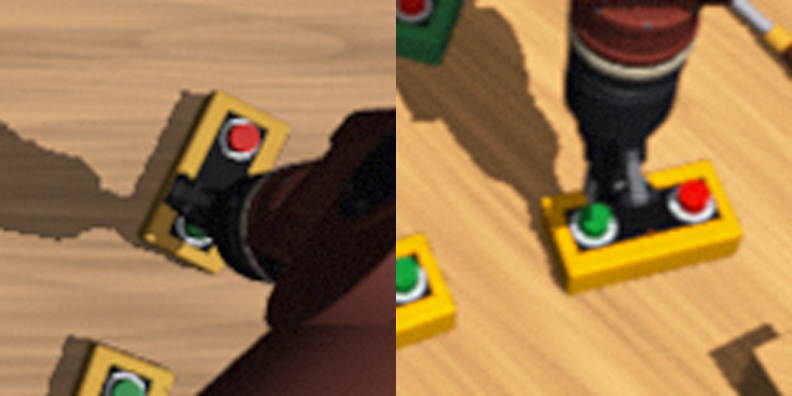

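The hover view shows the closed tips straight over the extractor's green button: side crop (600,190), with the button at (597,220). I'll press with a force guard.

```bash
cat >> h.py <<'E'
def press(x,y):
    tr=robot.tip_reach
    robot.line_to([x,y,.060+tr],vel=.05)
    f0=robot.observe()["ft_force"][2]
    hit=robot.line_to([x,y,.0435+tr],vel=.012,guard=7)
    s=robot.observe(); print("hit",hit,"tip z",s["tool_pos"][2]-tr,"dF",s["ft_force"][2]-f0,"pos",s["tool_pos"][:2])
    robot.pause(.15); print("dF",robot.observe()["ft_force"][2]-f0)
    robot.line_to([x,y,.16+tr],vel=.12); print("t",robot.observe()["time"])
E
python3 -c "
from h import *
press(.4957,-.2510)"
```

```text
hit True tip z 0.04501295970976449 dF 5.7181909749431075 pos [ 0.49578519 -0.25104274]
dF 5.7966961551548355
t 7.7667
```

The tip is at 45.0 mm with about 5.8 N, which means the button is fully in (48 mm less 2.3 mm of buffer). Next I move over the lathe and check both.

```bash
python3 - <<'E'
from h import *
np.set_printoptions(precision=4,suppress=True)
x,y=.596,.0385
robot.move_pose([x,y,.16+robot.tip_reach],[180,0,121]); robot.line_to([x,y,.086+robot.tip_reach])
s=robot.observe();print(s["time"],s["tool_pos"],s["tcp_rot"],s["q"])
a=robot.grab_frame("top");b=robot.grab_frame("side")
for c,p,q in(("g",(358,213),(313,268)),("r",(372,187),(343,261))):
    p,q=blob(a,p,c)[0],blob(b,q,c,190)[0]; print(c,p,q,tri(p,q))
big=lambda i,u,v:cv2.resize(i[v-60:v+60,u-60:u+60],None,fx=3.3,fy=3.3,interpolation=cv2.INTER_CUBIC)
cv2.imwrite("pics/hov2.png",np.hstack([big(b,313,262),big(b,266,175)]))
E
```

```text
9.5833 [0.5963 0.038  0.1594] [179.9694   0.0273 120.9665] [-8.882   6.8466 -8.5434 74.5691 -0.0013 50.1515]
g [357.4286 212.6735] [312.1333 269.1111] [ 0.4961 -0.25    0.0452]
r [371.6667 186.3182] [342.7969 260.9219] [ 0.5677 -0.2859  0.0523]
```

View pics/hov2.png

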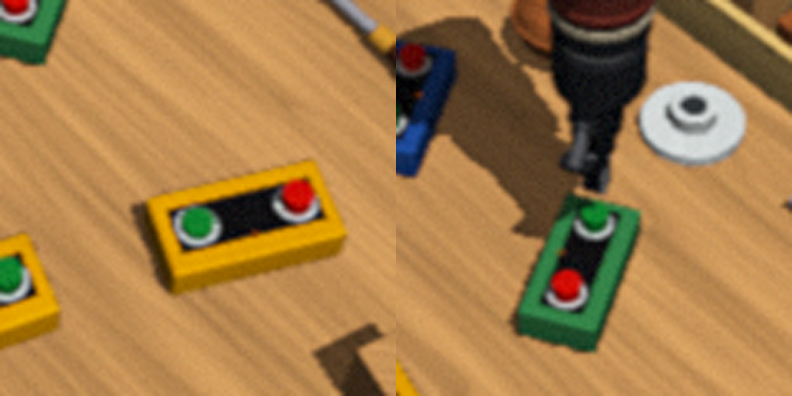

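The extractor's green button, at crop (197,222), now sits about 8 mm lower and the box hasn't moved. The tips hang right over the lathe's green button at crop (596,215), so I press it.

```bash
python3 - <<'E'
from h import *
np.set_printoptions(precision=4,suppress=True)
press(.596,.0385)
robot.move_pose([.45,-.10,.30],[180,0,121]) if robot.ik([.45,-.10,.30],[180,0,121]) is not None else None
a=robot.grab_frame("top");b=robot.grab_frame("side")
cv2.imwrite("pics/end.png",b); print(robot.observe()["time"],robot.observe()["tool_pos"])
for c,p,q in(("g",(252,174),(266,180)),("r",(267,199),(257,201)),("g",(358,213),(313,268))):
    p,q=blob(a,p,c)[0],blob(b,q,c,190)[0]; print(c,p,q,tri(p,q))
E
```

```text
hit True tip z 0.04503775527748802 dF 6.911612694555904 pos [0.5961 0.0385]
dF 5.696914394237403
t 12.7917
13.75 [ 0.4506 -0.0993  0.2993]
g [251.8667 173.9556] [201.9825 238.9298] [ 0.5026  0.11   -0.2091]
r [266.5636 198.6727] [256.8491 201.3774] [ 0.5283 -0.0022  0.049 ]
g [266.7115 269.8846] [312.2553 268.9362] [ 0.4368 -0.1666  0.0777]
```

View pics/end.png

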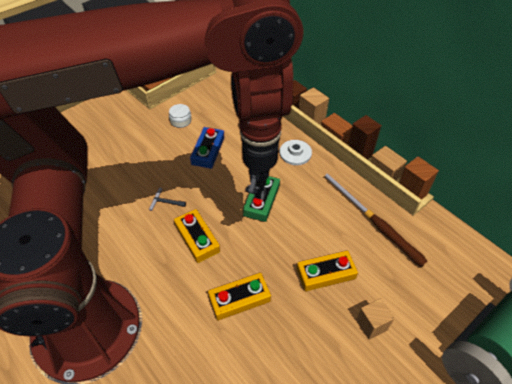

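The final view shows the arm drawn back and hovering clear, with every box and bystander in place. The lathe's green button is hidden here, but its press ended at the same depth and force as the extractor's (45.0 mm, 5.7 N), so it is fully in.

```bash
python3 -c "
from plant import robot
print(robot.job_done())"
```

```text
the job is handed in; nothing more can be done
None
```

I pressed the extractor's green button and then the lathe's right in, drew the arm back clear and handed the job in; the extractor press was confirmed by camera, the lathe's by depth and force only because the arm hid the button.

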